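# Seat the honing wheel in the splined drive and hold it down

## Task

Take the green honing wheel out of the wooden rack by its square hub and fit it on the honing machine: turn it until the splines of its stem mesh with the cross-shaped socket, slide it fully home against the spring ejector until the wheel's underside sits flat on the socket, and keep hold of it, pressed down, so that I can lock it. Finish while still gripping and pressing; leave the other two wheels and everything else on the bench where they are.

Things in the scene. Friction and masses are not known exactly. Their poses are not given: they have to be found in the camera images.
- green_wheel_grip (a point): square hub (24x24 mm) of the green wheel: point on its axis 42 mm above the wheel's underside, 24 mm above its top face, 12 mm below the hub's flat top; z up, x and y square to the hub's flats. Wheel 52 mm in diameter, 18 mm thick, 0.2 kg. In the rack its underside rests on the rack's top, turned any way
- green_wheel_stem (a point): lower end of the green wheel's stem, on its axis, 30 mm below the wheel's underside. Round core 16 mm wide; the last 8 mm a plain nose tapered to 10 mm; above it four splines 6 mm wide, 26 mm over the tips, a cross along x and y, so parallel to the hub's flats; their lowest 3 mm narrowed to 3.4 mm as a lead-in
- grey_wheel_grip (a point): square hub (24x24 mm) of the grey wheel: point on its axis 42 mm above the wheel's underside, 24 mm above its top face, 12 mm below the hub's flat top; z up, x and y square to the hub's flats. Same form and size; stays in the rack
- red_wheel_grip (a point): square hub (24x24 mm) of the red wheel: point on its axis 42 mm above the wheel's underside, 24 mm above its top face, 12 mm below the hub's flat top; z up, x and y square to the hub's flats. Same form and size; stays in the rack
- rack: fixed pale wooden block 62x250x40 mm with three 31 mm square holes at y = -90, 0 and +90 mm in its own frame, one wheel in each, in any order; origin at the centre of its underside
- socket_mouth (a point): centre of the socket's mouth, in its top face 70 mm above the bench; z up, x and y along the arms of the cross. Hole: a square of 19 mm with four slots 10 mm wide, 30 mm from end to end, 45 mm deep; same at every quarter turn; it does not turn. With the wheel home its underside lies on this face and the hub's grip point is 42 mm above this point
- honer: fixed honing machine: blue base 120x104x25 mm, on it the steel socket block 48 mm square and 70 mm above the bench; a grey motor 52 mm in diameter lies on the +x side, up to 58 mm high and 96 mm from the axis. Origin on the bench under the socket's centre
- ejector (a joint): spring ejector: brass plunger, 14 mm wide, in the socket, its top 16 mm below the mouth at value 0; value in m, grows as it is pushed down. The stem meets it 14 mm before the wheel is home; it pushes back with 3 N at first and 8 N at 0.014 m (wheel home), and lifts the wheel some 14 mm if it is let go
- wedge_1: pale wooden wedge, 101x76x28 mm; origin at the centre of its underside; bystander
- clog_small: small unpainted wooden clog, 82x184x58 mm; origin at the centre of its underside; bystander
- nail_cup: pale glazed cup with nails, 70 mm wide, 62 high; origin at the centre of its underside; bystander
- the_hand_brush: wooden bench brush, 123x60x39 mm; origin at the centre of its underside; bystander
- awl: awl with a pear-shaped wooden handle, 82x128x35 mm, lying; origin at the centre of its underside, does not move; bystander
- gouge_bench_1: gouge with a dark handle, 225x72x27 mm, lying; origin at the centre of its underside, does not move; bystander
There are look-alikes about, which are no part of the job. Leave any black or blue look-alike of the part that bears green_wheel_grip alone.

How it is judged:
By the outcome, as a careful person would: the job done as asked, in the order asked, and still so for the second after the job is handed in, while the arm keeps its last pose, push and grip.
It also fails if it takes over 48 s, if anything falls off the work surface, if the arm or the gripper's body presses on something with over 40 N, if the wrist force passes 120 N, or if a joint passes its speed limit or range.

## Robot

A 6-joint arm with a two-finger parallel gripper is mounted at the origin on a cart in front of the work surface, level with it; the furniture and walls round the work are solid. World frame = base frame: x ahead of the robot, y to its left, z up, the work surface at z = 0. Lengths are in m, angles in degrees, forces in N, time in s.
With the tool pointing down it reaches from about 0.3 to 0.875 m from the base axis. Payload 4.2 kg.
Tool frame: the origin (TCP) lies between the finger pads; the fingertips stand 14 mm ahead of it and the grasp point (between the pads) lies 5 mm behind it; z points along the fingers, x is the direction in which the jaws open and shut, and the axes are right-handed (so a half turn about z gives the same grasp; the last joint's range is limited). The gripper opens to 85 mm and grips with 20 to 120 N. Pads are 22 mm wide; open, the fingers measure 114 mm over their backs; the gripper's body (76 mm by 85 mm) begins 54 mm behind the grasp point. The pads swing forward as they close: fully open they stand 13 mm farther back than shut.
Start: joints at [-70.359, 18.312, 89.639, -0, 72.044, -1.146], TCP at [0.204, -0.538, 0.245] pointing down, gripper open.
Joint ranges: [-177.97, 177.97], [-48.28, 115.42], [12.27, 149.76], [-77.06, 257.06], [2.81, 150.46], [-146.56, 146.56]. Speed limits (degrees/s): [147.25, 147.25, 180, 180, 180, 180].

## Interface

Orientations are given as a 3x3 rotation matrix whose columns are the frame's x, y, z axes.
In Python, from bench import env gives the robot as it stands. The module is installed in compiled form; this text tells all that it offers.
- The arm moves only by the tool play_rows, never from a script. Its argument "targets" is a list of rows, each a list of 7 numbers: the finger opening in m, from 0 to 0.0854, then the shift along the tool's x, y, z in m, then the turn, a rotation vector about the tool's x, y, z in degrees. A call has 1 to 12 rows; each row shifts and turns the commanded pose from where the row before left it, along the tool's axes as they then stand; what a row does not reach is not made up. A row lasts 1/12 s, in which the tool goes at most 41.7 mm and 7.16 degrees, less where a joint would pass 70% of its speed; a pose out of reach is approached as far as the arm can. A call is refused whole if a number of a shift passes 0.0417 or a number of a turn 7.16, either way. A call with a gripper value outside its range is refused whole. The fingers move at their own pace and stop on an object; "newtons" is the grip in N (left out, the last holds). Time passes only in rows, so rows that do not move let the fingers close. It gives the time, the measured TCP pose, the force and the opening at its end, in the units of the state.
- env.get_state(): the state, without advancing time (a new reading comes with each control period).
- env.capture(name): name is "scene" or "side" or "wrist"; returns a dict with "img" (384x512x3 uint8, red, green, blue), "fovy" (degrees; the focal length in pixels is half the picture's height over the tangent of half this angle, whatever the lens; pixels are square), "cx", "cy" (the principal point, pixels), "k1" (the pictures are not rectified: a ray, as slopes to the right and down, at radius r is drawn at 1 + k1 r^2 times it, then the intrinsics apply), "world_from_camera" (4x4, takes a point from camera to world coordinates). Camera axes: x right, y up, looking along -z (the intrinsics and any distortion apply to the point x, -y, -z); pixel columns grow to the right and rows downward; lengths in m; the calibration is good to about 2 mm. A picture is of the moment at which its call begins. There is no depth.
- env.finish_job(): hands the job in, once; it reports no verdict.
The state is a dict: "time_s": time; "qpos": joint angles; "dq": joint speeds; "tau": joint torques, N m; "position": TCP position; "ee_rot": TCP orientation; "force": force on the tool from outside, world axes, zero at the start; "wrist_torque": the same for the moment, N m; "finger_gap": finger opening in m.
Only numpy, scipy, OpenCV 4.12 (cv2) and the standard library are available. Lean on these libraries where they do the work, as an engineer would, in place of code of your own. Each camera call takes 0.05 s, during which the arm holds its last target. There are 200 camera calls.

## Working session

There is one attempt and no reset: what is moved stays moved. The work goes in short steps, Python scripts to look and compute and a tool call to move; the robot and the scene stay as the last step left them, time stands still between calls to the robot, and variables do not carry over. Pictures are saved under pics/ and viewed, about 8 in all and at most 12, crops included, and the job is handed in when it is done.

Besides the shell and the picture viewer there is one more tool, called after ">>>" by a JSON object that holds its "api" and its "payload". play_rows: Moves the arm, as the interface text tells. Its arguments: {"type":"object","properties":{"targets":{"type":"array"},"newtons":{"type":"number"}},"required":["targets"]}

```bash
mkdir -p pics
cat > h.py <<'E'
import numpy as np, cv2
from bench import env
def cap(n):
    c=env.capture(n); c['f']=c['img'].shape[0]/2/np.tan(np.radians(c['fovy'])/2); return c
def save(c,name,crop=None,scale=1):
    im=c['img'][:,:,::-1]
    if crop: x0,y0,x1,y1=crop; im=im[y0:y1,x0:x1]
    if scale!=1: im=cv2.resize(im,None,fx=scale,fy=scale,interpolation=cv2.INTER_CUBIC)
    cv2.imwrite('pics/'+name,im)
def K(c): return np.array([[c['f'],0,c['cx']],[0,c['f'],c['cy']],[0,0,1.]]),np.array([c['k1'],0,0,0])
def ray(c,px):
    k,d=K(c); u=cv2.undistortPoints(np.array(px,float).reshape(-1,1,2),k,d).reshape(-1,2)
    T=np.array(c['world_from_camera']); v=np.c_[u[:,0],-u[:,1],-np.ones(len(u))]@T[:3,:3].T
    return T[:3,3],v
def plane(c,px,z):
    o,v=ray(c,px); return o+v*((z-o[2])/v[:,2])[:,None]
def proj(c,P):
    T=np.array(c['world_from_camera']); p=(np.atleast_2d(P)-T[:3,3])@T[:3,:3]; k,d=K(c)
    return cv2.projectPoints(p*[1,-1,-1],np.zeros(3),np.zeros(3),k,d)[0].reshape(-1,2)
E
python3 - <<'E'
from h import *
for n in ['scene','side']:
    c=cap(n); np.save(n+'.npy',c,allow_pickle=True); print(n,c['f'],c['k1'],np.round(c['world_from_camera'],3).tolist())
    save(c,n+'0.png',scale=1.5)
print(env.get_state())
E
```

```text
scene 498.5175221523358 0.060431864697141235 [[0.85, 0.389, -0.355, 0.018], [-0.527, 0.614, -0.588, -0.931], [-0.011, 0.687, 0.727, 1.194], [0.0, 0.0, 0.0, 1.0]]
side 412.99094721536056 -0.10870817495745291 [[0.958, 0.171, -0.229, 0.265], [-0.286, 0.559, -0.779, -1.016], [-0.006, 0.812, 0.584, 0.823], [0.0, 0.0, 0.0, 1.0]]
{'time_s': 0.1, 'qpos': array([-7.03614837e+01,  1.83491292e+01,  8.97000811e+01,  1.75237462e-04,
        7.20441958e+01, -1.14623366e+00]), 'dq': array([ 0.0072794 , -0.13545317, -0.21968976,  0.05919272,  0.0510829 ,
        0.05794926]), 'tau': array([ 5.81181957e-04, -4.16407871e+01, -2.34705663e+01,  4.36756909e-05,
        4.96155932e-03,  4.61478194e-06]), 'position': array([ 0.20390531, -0.53719663,  0.24455027]), 'ee_rot': array([[ 3.54856805e-01, -9.34920505e-01, -5.45159509e-04],
       [-9.34919243e-01, -3.54857222e-01,  1.53639221e-03],
       [-1.62985837e-03, -3.55191134e-05, -9.99998671e-01]]), 'force': array([ 0.54064723,  0.0503915 , -0.34582398]), 'wrist_torque': array([-0.03823977,  0.0347499 ,  0.00679523]), 'finger_gap': 0.08555231712834312}
```

View pics/scene0.png

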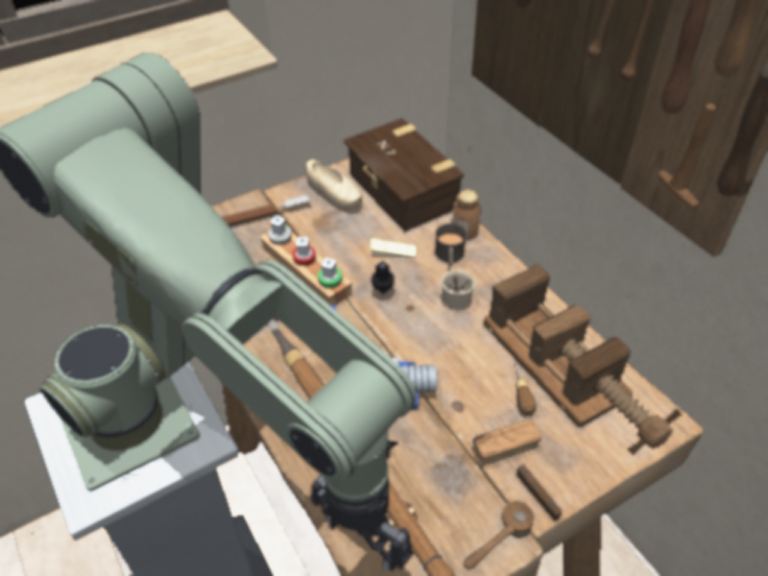

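View pics/side0.png

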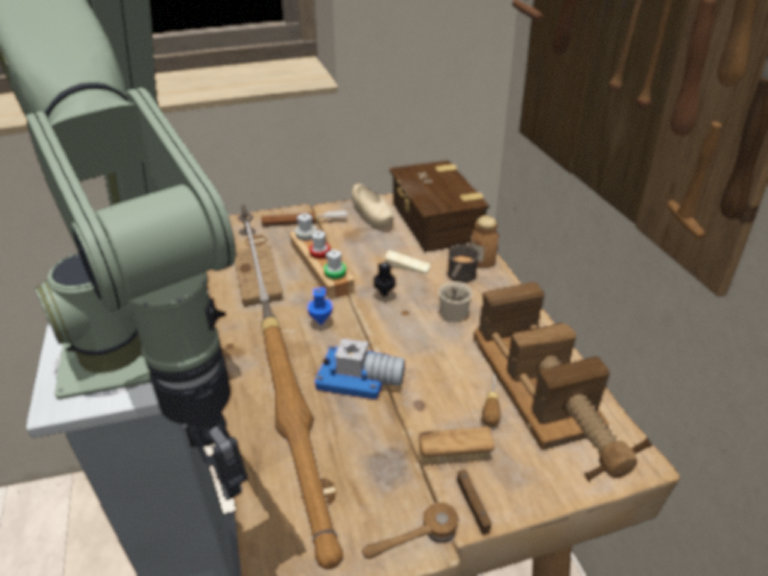

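The scene view shows the green wheel at about (330,270) and the side view at (335,265). In the side view the socket top is at (351,350). The blue and black parts are look-alikes. All these pixels are at 1.5x scale. Next I'll get rough positions.

Run:
```python
from h import *
cs={n:np.load(n+'.npy',allow_pickle=True).item() for n in['scene','side']}
for n,c in cs.items():
    h=cv2.cvtColor(c['img'],cv2.COLOR_RGB2HSV); m=cv2.inRange(h,(45,120,50),(75,255,255))
    k,l,s,ct=cv2.connectedComponentsWithStats(m)
    for i in range(1,k):
        if s[i,4]>30: print(n,s[i],ct[i])
s,d=cs['scene'],cs['side']
print('hubtop',plane(s,[[329/1.5,263/1.5]],.094),plane(d,[[335/1.5,253/1.5]],.094))
print('sock',plane(d,[[351/1.5,349/1.5]],.07))
print('rack wheels',plane(s,[[280/1.5,221/1.5],[303/1.5,243/1.5]],.094))
```

```text
side [217 179  13   7  39] [223.41025641 182.35897436]
hubtop [[0.48305746 0.08524707 0.094     ]] [[0.48314882 0.08635409 0.094     ]]
sock [[ 0.44600529 -0.19616209  0.07      ]]
rack wheels [[0.45471766 0.25887859 0.094     ]
 [0.4651188  0.16859624 0.094     ]]
```

```bash
cat >> h.py <<'E'
def rel(target,yaw=None):
    """shift along present tool axes to target TCP, and turn about tool z to have tool x at world yaw (mod 180)"""
    s=env.get_state(); R=np.array(s['ee_rot']); p=np.array(s['position'])
    y=np.degrees(np.arctan2(R[1,0],R[0,0]))
    print('t',round(s['time_s'],2),'p',p.round(4),'yaw',y.round(2),'q6',s['qpos'].round(1),'F',s['force'].round(1),'gap',round(s['finger_gap'],4),'tz',R[:,2].round(4))
    if target is not None: print('shift mm',(R.T@(np.array(target)-p)*1000).round(1))
    if yaw is not None: print('turn z',-(((yaw-y+90)%180)-90))
E
python3 - <<'E'
from h import *
c=cap('wrist'); s=env.get_state(); R=np.array(s['ee_rot'])
T=np.array(c['world_from_camera']); print('cam in tool',(R.T@(T[:3,3]-s['position'])).round(4),(R.T@-T[:3,2]).round(3),(R.T@T[:3,0]).round(3),c['f'])
rel([.446,-.196,.25])
E
```

```text
cam in tool [ 1.000e-04 -6.950e-02 -1.286e-01] [-0.     0.275  0.961] [ 1.    -0.001  0.   ] 280.2555136912472
t 0.15 p [ 0.204  -0.5373  0.2447] yaw -69.21 q6 [-70.4  18.3  89.7  -0.   72.   -1.1] F [-0.6 -0.1 -0.6] gap 0.0853 tz [-4.0e-04  1.2e-03 -1.0e+00]
shift mm [-233.2 -347.4   -5. ]
```

>>> {"api": "play_rows", "payload": {"targets": [[0.085, -0.0212, -0.0315, 0, 0, 0, 0], [0.085, -0.0212, -0.0315, 0, 0, 0, 0], [0.085, -0.0212, -0.0315, 0, 0, 0, 0], [0.085, -0.0212, -0.0315, 0, 0, 0, 0], [0.085, -0.0212, -0.0315, 0, 0, 0, 0], [0.085, -0.0212, -0.0315, 0, 0, 0, 0], [0.085, -0.0212, -0.0315, 0, 0, 0, 0], [0.085, -0.0212, -0.0315, 0, 0, 0, 0], [0.085, -0.0212, -0.0315, 0, 0, 0, 0], [0.085, -0.0212, -0.0315, 0, 0, 0, 0], [0.085, -0.0212, -0.0315, 0, 0, 0, 0], [0.085, 0, 0, 0, 0, 0, 0]]}}

```text
time_s: 1.15
position: [0.4482, -0.1918, 0.2451]
ee_rot: [[0.36, -0.933, 0.002], [-0.933, -0.36, 0.003], [-0.002, -0.003, -1.0]]
force: [0.3, -0.7, -0.8]
finger_gap: 0.085
```

Run:
```python
from h import *
rel([.446,-.196,.25])
c=cap('wrist'); np.save('w1.npy',c,allow_pickle=True); save(c,'w1.png',scale=1.5)
print(proj(c,[.446,-.196,.07])*1.5)
```

```text
t 1.15 p [ 0.4482 -0.1918  0.2451] yaw -68.87 q6 [-24.6  10.4 100.6   0.2  69.   44.2] F [ 0.3 -0.7 -0.8] gap 0.085 tz [ 0.0017  0.0026 -1.    ]
shift mm [ 3.1  3.5 -4.9]
[[388.60690007 276.36754997]]
```

View pics/w1.png

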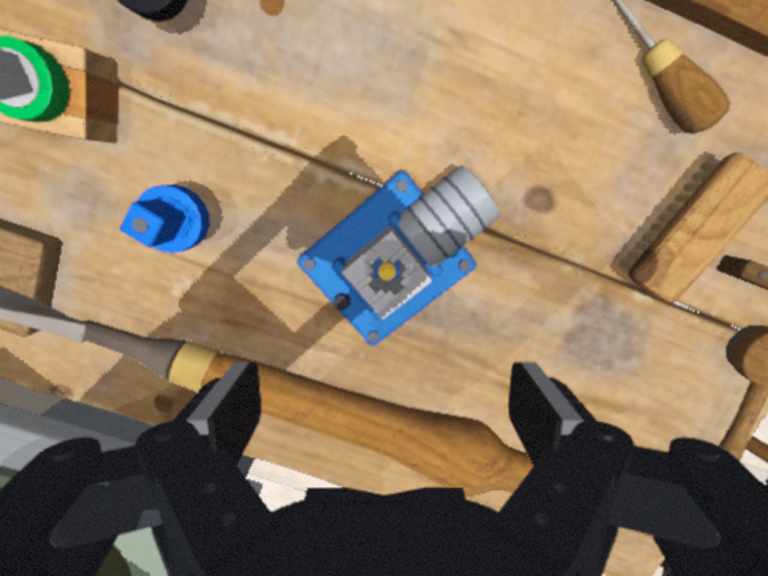

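The wrist view shows the socket block top at about (387,275) with the cross hole. The motor is to the upper right, and the green wheel is at the left edge. I'll measure the socket numerically.

Run:
```python
from h import *
c=np.load('w1.npy',allow_pickle=True).item()
x0,y0,x1,y1=215,140,305,235
im=c['img']; h=cv2.cvtColor(im,cv2.COLOR_RGB2HSV)
# rectify top plane z=.07 at 0.25mm/px around the estimate
def rect(c,cx,cy,z,half=.05,n=400):
    g=np.linspace(-half,half,n); X,Y=np.meshgrid(cx+g,cy-g)
    m=proj(c,np.c_[X.ravel(),Y.ravel(),np.full(X.size,z)]).astype(np.float32).reshape(n,n,2)
    return cv2.remap(c['img'],m[...,0],m[...,1],cv2.INTER_CUBIC)
r=rect(c,.446,-.196,.07)
cv2.imwrite('pics/rect1.png',cv2.resize(r[:,:,::-1],(600,600)))
```

```text
(no output)
```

View pics/rect1.png

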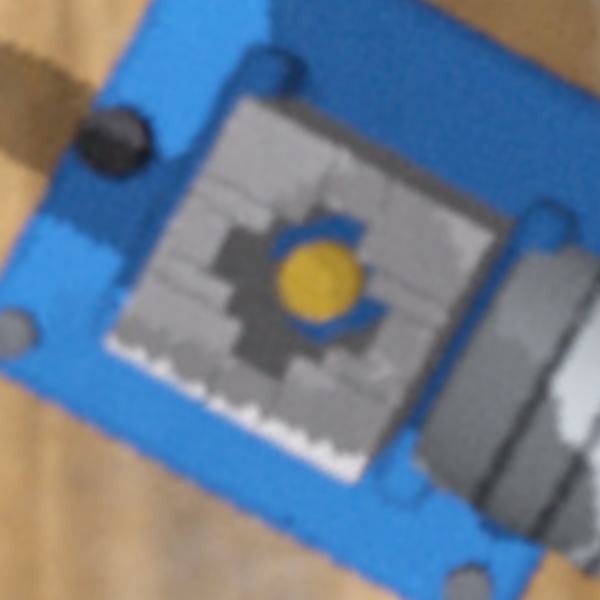

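The socket mouth is at about (0.446,-0.194) and its arms lie at -30° (mod 90). The measured edges are 47.3 mm against the given 48. Next I'll move over the green wheel.

>>> {"api": "play_rows", "payload": {"targets": [[0.085, -0.0247, -0.0133, 0, 0, 0, 0], [0.085, -0.0247, -0.0133, 0, 0, 0, 0], [0.085, -0.0247, -0.0133, 0, 0, 0, 0], [0.085, -0.0247, -0.0133, 0, 0, 0, 0], [0.085, -0.0247, -0.0133, 0, 0, 0, 0], [0.085, -0.0247, -0.0133, 0, 0, 0, 0], [0.085, -0.0247, -0.0133, 0, 0, 0, 0], [0.085, -0.0247, -0.0133, 0, 0, 0, 0], [0.085, -0.0247, -0.0133, 0, 0, 0, 0], [0.085, -0.0247, -0.0133, 0, 0, 0, 0], [0.085, 0, 0, 0, 0, 0, 0]]}}

```text
time_s: 2.12
position: [0.4824, 0.0841, 0.2451]
ee_rot: [[0.357, -0.934, 0.0], [-0.934, -0.357, 0.002], [-0.001, -0.001, -1.0]]
force: [0.2, 0.1, -0.3]
finger_gap: 0.0849
```

```bash
cat >> h.py <<'E'
def rect(c,cx,cy,z,half=.05,n=400):
    g=np.linspace(-half,half,n); X,Y=np.meshgrid(cx+g,cy-g)
    m=proj(c,np.c_[X.ravel(),Y.ravel(),np.full(X.size,z)]).astype(np.float32).reshape(n,n,2)
    return cv2.remap(c['img'],m[...,0],m[...,1],cv2.INTER_CUBIC)
E
python3 - <<'E'
from h import *
rel([.483,.086,.245])
c=cap('wrist'); np.save('w2.npy',c,allow_pickle=True)
r=rect(c,.483,.086,.094)
cv2.imwrite('pics/rect2.png',cv2.resize(r[:,:,::-1],(600,600)))
E
```

```text
t 2.12 p [0.4824 0.0841 0.2451] yaw -69.07 q6 [8.500e+00 1.060e+01 1.003e+02 1.000e-01 6.900e+01 7.750e+01] F [ 0.2  0.1 -0.3] gap 0.0849 tz [ 2.0e-04  1.6e-03 -1.0e+00]
shift mm [-1.6 -1.2  0.1]
```

View pics/rect2.png

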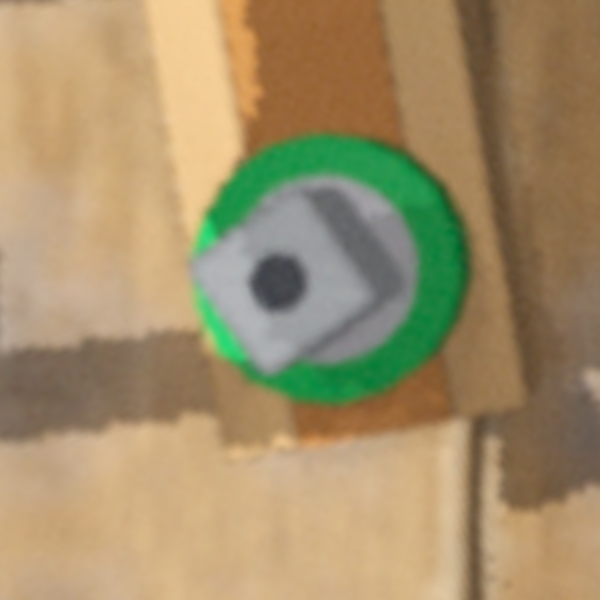

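The hub top is centred at (279,281) in the rectified view, which puts it at about (0.480,0.089). The disk outline agrees: 51.7 mm in diameter and centred within about 1 mm. The hub flats lie at -55°. Now I'll descend with a turn of -13.9°.

>>> {"api": "play_rows", "payload": {"targets": [[0.085, -0.0055, 0.0005, 0.02, 0, 0, 0], [0.085, 0, 0, 0.03, 0, 0, -7.0], [0.085, 0, 0, 0.03, 0, 0, -6.9], [0.085, 0, 0, 0.03, 0, 0, 0], [0.085, 0, 0, 0.03, 0, 0, 0], [0.085, 0, 0, 0.018, 0, 0, 0], [0.085, 0, 0, 0.01, 0, 0, 0], [0.085, 0, 0, 0, 0, 0, 0]]}}

```text
time_s: 2.83
position: [0.4776, 0.0844, 0.075]
ee_rot: [[0.568, -0.823, -0.006], [-0.823, -0.568, -0.002], [-0.002, 0.006, -1.0]]
force: [-0.9, -0.2, 0.0]
finger_gap: 0.0852
```

Run:
```python
from h import *
rel([.480,.0891,.077],-55.2)
c=cap('wrist'); np.save('w3.npy',c,allow_pickle=True); save(c,'w3.png',scale=1.5)
```

```text
t 2.83 p [0.4776 0.0844 0.075 ] yaw -55.41 q6 [ 8.700e+00  2.090e+01  1.144e+02 -1.000e-01  4.510e+01  6.410e+01] F [-0.9 -0.2  0. ] gap 0.0852 tz [-0.0058 -0.0016 -1.    ]
shift mm [-2.6 -4.6 -2. ]
turn z -0.21036557334917916
```

View pics/w3.png

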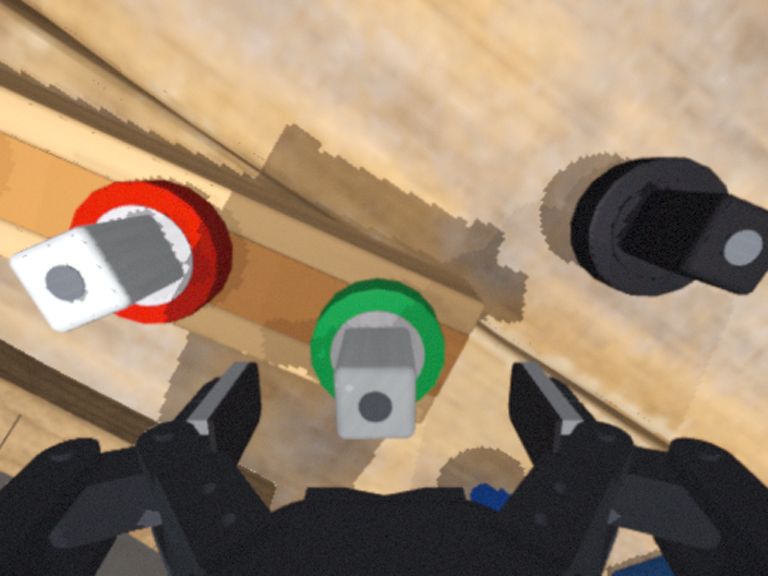

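The hub is between the fingers and square to them, with the hole at (375,406). Red, blue and black are all clear.

```bash
cat >> h.py <<'E'
def intool(P):
    s=env.get_state(); return (np.array(s['ee_rot']).T@(np.array(P)-s['position'])*1000).round(1)
E
python3 - <<'E'
from h import *
c=np.load('w3.npy',allow_pickle=True).item()
P=plane(c,[[375/1.5,406/1.5]],.094)[0]; print(P,intool(P))
Q=plane(c,[[334/1.5,368/1.5],[415/1.5,367/1.5],[413/1.5,438/1.5],[339/1.5,438/1.5]],.094); print(Q.mean(0),[np.linalg.norm(Q[i]-Q[i-1]) for i in range(4)],intool(Q.mean(0)))
print(np.degrees(np.arctan2(*(Q[1]-Q[0])[1::-1])))
E
```

```text
[0.4794343 0.0887088 0.094    ] [ -2.9  -2.8 -17.6]
[0.48012818 0.08908958 0.094     ] [np.float64(0.023067596145603976), np.float64(0.023121711574657467), np.float64(0.02336256467179495), np.float64(0.0222259418086756)] [ -2.8  -3.6 -17.6]
-54.556844069703054
```

>>> {"api": "play_rows", "payload": {"targets": [[0.085, -0.0028, -0.0035, -0.002, 0, 0, -0.5], [0.085, 0, 0, 0, 0, 0, 0], [0.0, 0, 0, 0, 0, 0, 0], [0.0, 0, 0, 0, 0, 0, 0], [0.0, 0, 0, 0, 0, 0, 0], [0.0, 0, 0, 0, 0, 0, 0], [0.0, 0, 0, 0, 0, 0, 0], [0.0, 0, 0, 0, 0, 0, 0], [0.0, 0, 0, 0, 0, 0, 0], [0.0, 0, 0, 0, 0, 0, 0], [0.0, 0, 0, 0, 0, 0, 0]], "newtons": 70}}

```text
time_s: 3.8
position: [0.4809, 0.0908, 0.0796]
ee_rot: [[0.576, -0.817, 0.0], [-0.817, -0.576, 0.0], [0.0, -0.0, -1.0]]
force: [-1.6, -0.4, 5.6]
finger_gap: 0.0229
```

Run:
```python
from h import *
rel([.480,.0891,.077],-55.2)
```

```text
t 3.8 p [0.4809 0.0908 0.0796] yaw -54.81 q6 [  9.4  20.7 113.8  -0.   45.5  64.2] F [-1.6 -0.4  5.6] gap 0.0229 tz [ 3.e-04  0.e+00 -1.e+00]
shift mm [0.9 1.7 2.6]
turn z 0.3879527698753691
```

>>> {"api": "play_rows", "payload": {"targets": [[0.0, 0, 0, -0.008, 0, 0, 0], [0.0, 0, 0, -0.016, 0, 0, 0], [0.0, 0, 0, -0.02, 0, 0, 0], [0.0, 0, 0, -0.02, 0, 0, 0], [0.0, 0, 0, -0.02, 0, 0, 0], [0.0, 0, 0, -0.02, 0, 0, 0], [0.0, 0, 0, -0.016, 0, 0, 0], [0.0, 0, 0, 0, 0, 0, 0]]}}

```text
time_s: 4.47
position: [0.4825, 0.0911, 0.2023]
ee_rot: [[0.576, -0.817, 0.006], [-0.817, -0.576, 0.001], [0.003, -0.006, -1.0]]
force: [0.1, 0.8, -2.0]
finger_gap: 0.0232
```

Run:
```python
from h import *
rel([.4462,-.1941,.20],-29.9)
c=cap('wrist'); np.save('w4.npy',c,allow_pickle=True); save(c,'w4.png',scale=1.5)
```

```text
t 4.47 p [0.4825 0.0911 0.2023] yaw -54.82 q6 [  9.3  12.5 104.4  -0.   62.7  64.2] F [ 0.1  0.8 -2. ] gap 0.0232 tz [ 0.0065  0.001  -1.    ]
shift mm [212.1 194.    1.8]
turn z -24.91505950974168
```

View pics/w4.png

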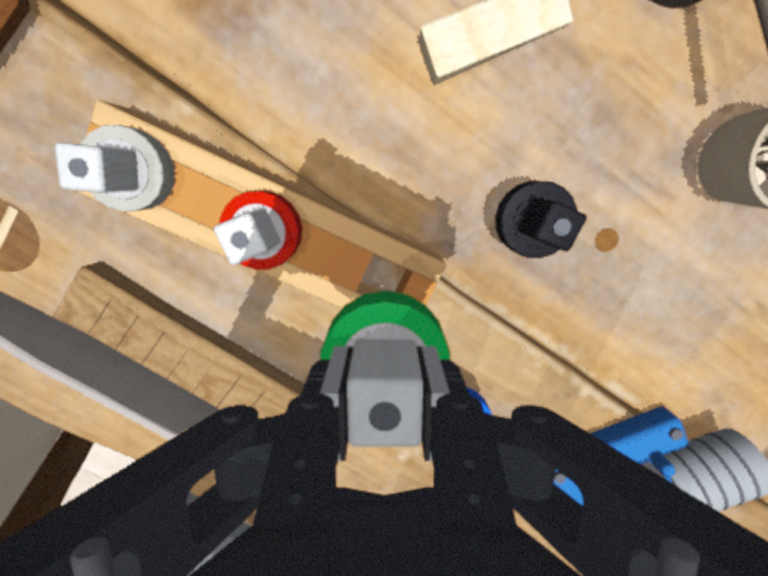

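The wheel is out of the rack and held square; its hub hole is at (384,416). Next I'll work out its offset in the tool frame and the approach move.

Run:
```python
from h import *
c=np.load('w4.npy',allow_pickle=True).item(); z=.2023+.0144
for u in [[384,416]]: print('hole',intool(plane(c,[np.array(u)/1.5],z)[0]))
Q=plane(c,np.array([[347,378],[424,378],[421,445],[348,445]])/1.5,z); print('corners',intool(Q.mean(0)),[round(np.linalg.norm(Q[i]-Q[i-1])*1e3,1) for i in range(4)])
h=cv2.cvtColor(c['img'],cv2.COLOR_RGB2HSV); 
w=np.load('w1.npy',allow_pickle=True).item()
# socket in w1, tool frame offsets consistency
print(proj(w,[.4462,-.1941,.07])*1.5)
```

```text
hole [  0.5   1.5 -16.3]
corners [  0.8   0.2 -16.3] [np.float64(23.1), np.float64(23.1), np.float64(23.1), np.float64(22.9)]
[[386.3211685  275.22292563]]
```

>>> {"api": "play_rows", "payload": {"targets": [[0.0, 0.0164, 0.0141, 0, 0, 0, 0], [0.0, 0.0264, 0.0241, 0, 0, 0, 0], [0.0, 0.0264, 0.0241, 0, 0, 0, 0], [0.0, 0.0264, 0.0241, 0, 0, 0, 0], [0.0, 0.0264, 0.0241, 0, 0, 0, 0], [0.0, 0.0264, 0.0241, 0, 0, 0, 0], [0.0, 0.0264, 0.0241, 0, 0, 0, 0], [0.0, 0.0264, 0.0241, 0, 0, 0, 0], [0.0, 0.0104, 0.0101, 0, 0, 0, 0]]}}

```text
time_s: 5.27
position: [0.4437, -0.1967, 0.1976]
ee_rot: [[0.574, -0.819, -0.003], [-0.819, -0.574, -0.001], [-0.001, 0.003, -1.0]]
force: [-0.4, 0.5, -1.6]
finger_gap: 0.023
```

>>> {"api": "play_rows", "payload": {"targets": [[0.0, 0, 0, 0, 0, 0, -4.9], [0.0, 0, 0, 0, 0, 0, -5], [0.0, 0, 0, 0, 0, 0, -5], [0.0, 0, 0, 0, 0, 0, -5], [0.0, 0, 0, 0, 0, 0, -5], [0.0, 0, 0, 0, 0, 0, 0], [0.0, 0, 0, 0, 0, 0, 0], [0.0, 0, 0, 0, 0, 0, 0]]}}

```text
time_s: 5.93
position: [0.4446, -0.1931, 0.1984]
ee_rot: [[0.866, -0.5, -0.002], [-0.5, -0.866, 0.001], [-0.002, 0.0, -1.0]]
force: [0.2, -0.1, -1.1]
finger_gap: 0.0226
```

Run:
```python
from h import *
rel([.4464,-.193,.165],-29.9)
```

```text
t 5.93 p [ 0.4446 -0.1931  0.1984] yaw -30.02 q6 [-24.8  12.4 105.2  -0.   62.5   5.2] F [ 0.2 -0.1 -1.1] gap 0.0226 tz [-1.6e-03  7.0e-04 -1.0e+00]
shift mm [ 1.6 -1.  33.4]
turn z -0.11549397925182348
```

>>> {"api": "play_rows", "payload": {"targets": [[0.0, 0.0016, -0.001, 0.01, 0, 0, 0], [0.0, 0, 0, 0.015, 0, 0, 0], [0.0, 0, 0, 0.015, 0, 0, 0], [0.0, 0, 0, 0.007, 0, 0, 0], [0.0, 0, 0, 0, 0, 0, 0], [0.0, 0, 0, 0, 0, 0, 0], [0.0, 0, 0, 0, 0, 0, 0]]}}

```text
time_s: 6.52
position: [0.4475, -0.1934, 0.1528]
ee_rot: [[0.867, -0.499, 0.001], [-0.499, -0.867, -0.001], [0.001, -0.0, -1.0]]
force: [-0.0, -0.3, -2.0]
finger_gap: 0.0226
```

Run:
```python
from h import *
rel([.4464,-.193,.165],-29.9)
ims=[]
for n in['scene','side']:
    c=cap(n); np.save(n+'5.npy',c,allow_pickle=True); u,v=proj(c,[.446,-.194,.09])[0]; print(n,u,v)
    u,v=int(u),int(v); ims.append(cv2.resize(c['img'][v-40:v+35,u-45:u+45,::-1],None,fx=4.4,fy=4.4,interpolation=cv2.INTER_CUBIC))
c=cap('wrist'); np.save('w5.npy',c,allow_pickle=True)
w=cv2.resize(c['img'][:,:,::-1],None,fx=.85,fy=.85)[120:,:]
ims=np.hstack(ims); cv2.imwrite('pics/five.png',ims); save(c,'w5.png',(156,120,356,320),3)
```

```text
t 6.52 p [ 0.4475 -0.1934  0.1528] yaw -29.92 q6 [-24.7  15.2 108.8  -0.   55.9   5.2] F [-0.  -0.3 -2. ] gap 0.0226 tz [ 1.2e-03 -6.0e-04 -1.0e+00]
shift mm [ -1.2   0.2 -12.2]
turn z -0.020226832149617735
scene 255.76077494523233 241.15841319420076
side 233.5313675866349 226.60498701333975
```

View pics/five.png

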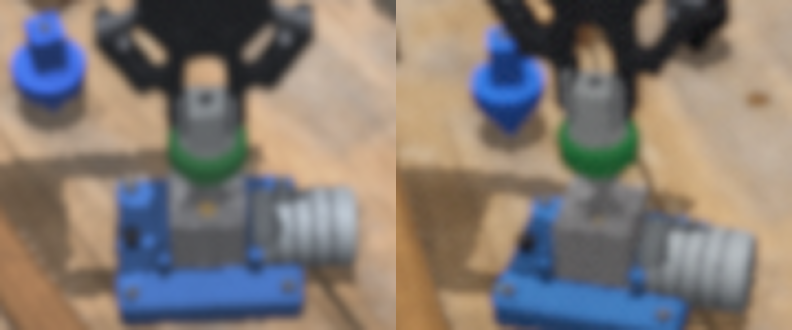

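Both views show the wheel and stem centred over the block and plunger (left at u=207, right at u=597). I'll lower slowly and watch the force.

>>> {"api": "play_rows", "payload": {"targets": [[0.0, -0.001, 0, 0.004, 0, 0, 0], [0.0, 0, 0, 0.005, 0, 0, 0], [0.0, 0, 0, 0.005, 0, 0, 0], [0.0, 0, 0, 0.003, 0, 0, 0], [0.0, 0, 0, 0, 0, 0, 0], [0.0, 0, 0, 0, 0, 0, 0]]}}

```text
time_s: 7.17
position: [0.446, -0.1927, 0.1349]
ee_rot: [[0.867, -0.499, -0.001], [-0.499, -0.867, 0.0], [-0.001, 0.0, -1.0]]
force: [0.0, 0.4, -2.8]
finger_gap: 0.0233
```

>>> {"api": "play_rows", "payload": {"targets": [[0.0, 0, 0, 0.002, 0, 0, 0], [0.0, 0, 0, 0.002, 0, 0, 0], [0.0, 0, 0, 0.002, 0, 0, 0], [0.0, 0, 0, 0.002, 0, 0, 0], [0.0, 0, 0, 0, 0, 0, 0], [0.0, 0, 0, 0, 0, 0, 0]]}}

```text
time_s: 7.67
position: [0.446, -0.1927, 0.1272]
ee_rot: [[0.867, -0.499, -0.0], [-0.499, -0.867, 0.0], [-0.0, 0.0, -1.0]]
force: [-0.4, -0.1, -1.7]
finger_gap: 0.0229
```

Run:
```python
from h import *
rel([.4464,-.193,.11],-29.9); print(env.get_state()['wrist_torque'])
```

```text
t 7.67 p [ 0.446  -0.1927  0.1272] yaw -29.91 q6 [-24.7  16.8 110.9  -0.   52.3   5.2] F [-0.4 -0.1 -1.7] gap 0.0229 tz [-3.e-04  1.e-04 -1.e+00]
shift mm [ 0.5  0.1 17.2]
turn z -0.014907464317118979
[ 0.04601756  0.01623862 -0.02336006]
```

The splines are entering with no side load. I'll carry on down against the ejector.

>>> {"api": "play_rows", "payload": {"targets": [[0.0, 0, 0, 0.003, 0, 0, 0], [0.0, 0, 0, 0.003, 0, 0, 0], [0.0, 0, 0, 0.003, 0, 0, 0], [0.0, 0, 0, 0.003, 0, 0, 0], [0.0, 0, 0, 0.002, 0, 0, 0], [0.0, 0, 0, 0, 0, 0, 0], [0.0, 0, 0, 0, 0, 0, 0]]}}

```text
time_s: 8.25
position: [0.4465, -0.1929, 0.1136]
ee_rot: [[0.867, -0.499, 0.001], [-0.499, -0.867, -0.001], [0.001, -0.0, -1.0]]
force: [0.1, 0.4, 4.9]
finger_gap: 0.023
```

>>> {"api": "play_rows", "payload": {"targets": [[0.0, 0, 0, 0.001, 0, 0, 0], [0.0, 0, 0, 0.001, 0, 0, 0], [0.0, 0, 0, 0.001, 0, 0, 0], [0.0, 0, 0, 0, 0, 0, 0], [0.0, 0, 0, 0, 0, 0, 0]]}}

```text
time_s: 8.67
position: [0.4465, -0.1929, 0.1105]
ee_rot: [[0.867, -0.499, 0.001], [-0.499, -0.867, -0.001], [0.001, -0.0, -1.0]]
force: [1.6, 0.3, 5.1]
finger_gap: 0.0228
```

>>> {"api": "play_rows", "payload": {"targets": [[0.0, 0, 0, 0.001, 0, 0, 0], [0.0, 0, 0, 0, 0, 0, 0], [0.0, 0, 0, 0, 0, 0, 0]]}}

```text
time_s: 8.92
position: [0.4465, -0.193, 0.1097]
ee_rot: [[0.867, -0.499, 0.001], [-0.499, -0.867, -0.001], [0.001, -0.0, -1.0]]
force: [0.2, -0.3, 6.2]
finger_gap: 0.0231
```

>>> {"api": "play_rows", "payload": {"targets": [[0.0, 0, 0, 0.001, 0, 0, 0], [0.0, 0, 0, 0, 0, 0, 0], [0.0, 0, 0, 0, 0, 0, 0]], "newtons": 90}}

```text
time_s: 9.17
position: [0.4466, -0.193, 0.1097]
ee_rot: [[0.867, -0.499, 0.001], [-0.499, -0.867, -0.001], [0.002, -0.0, -1.0]]
force: [-2.1, 0.8, 12.7]
finger_gap: 0.0222
```

>>> {"api": "play_rows", "payload": {"targets": [[0.0, 0, 0, 0.001, 0, 0, 0], [0.0, 0, 0, 0, 0, 0, 0], [0.0, 0, 0, 0, 0, 0, 0]]}}

```text
time_s: 9.42
position: [0.4465, -0.193, 0.1097]
ee_rot: [[0.867, -0.499, 0.002], [-0.499, -0.867, -0.001], [0.002, -0.0, -1.0]]
force: [-3.1, 0.7, 22.0]
finger_gap: 0.0226
```

It stopped at z = 0.1097 (0.1096 predicted) and the force is rising, so the wheel is seated. One visual check before handing in.

Run:
```python
from h import *
ims=[]
for n in['scene','side']:
    c=cap(n); u,v=map(int,proj(c,[.446,-.194,.09])[0])
    ims.append(cv2.resize(c['img'][v-40:v+35,u-45:u+45,::-1],None,fx=4.4,fy=4.4,interpolation=cv2.INTER_CUBIC))
cv2.imwrite('pics/six.png',np.hstack(ims)); rel(None)
```

```text
t 9.52 p [ 0.4466 -0.193   0.1097] yaw -29.91 q6 [-24.7  18.1 112.2  -0.   49.6   5.2] F [-5.   0.7 21.5] gap 0.0226 tz [ 0.0019 -0.001  -1.    ]
```

View pics/six.png

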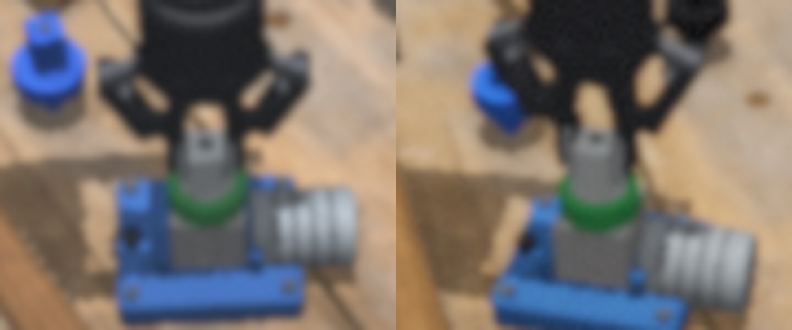

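Both views show the green wheel flat on the socket block (left at about (207,195), right at about (598,205)), with the hub still gripped and the blue look-alike untouched. Handing in now.

```bash
python3 -c "
from h import *
print(env.finish_job()); rel(None)"
```

```text
the job is handed in; nothing more can be done
None
the job is handed in; nothing more can be done
```

The green wheel is fitted on the honing machine, home against the spring ejector, and the arm is still gripping and pressing it down so you can lock it. I handed the job in at about 9.5 s.

- **Pick-up and alignment:** I gripped the square hub, lifted the wheel clear of the rack and turned it about 25° to line up with the socket at -30°. The splines then slid in with next to no side load.
- **Seating:** The tool stopped at z = 0.1097 m, against 0.1096 m expected for a seated wheel. Pressing further only raised the force, to about 21.5 N, with the grip set to 90 N.
- **Tilt and side force:** The tool is about 0.1° off vertical, and there is about 5 N of side force.
- **Last pictures:** Both cameras show the wheel flat on the socket block. The blue look-alike is untouched. The last close-ups did not include the rack or the rest of the bench, but the arm went nowhere near the other pieces after lifting the wheel.
- **Disagreement:** The first bench-camera estimate of the wheel's position was about 5 mm off the closer wrist-camera one. I used the wrist-camera figure, and the grip confirmed it.

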